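Shut the parts storage before the dust flies

ROBOT

A 7-joint arm with a two-finger parallel gripper is mounted at the origin on a cart in front of the work surface, level with it; the furniture and walls round the work are solid. World frame = base frame: x ahead of the robot, y to its left, z up, the work surface at z = 0. Lengths are in m, angles in degrees, forces in N, time in s.
With the tool pointing down it reaches from about 0.425 to 0.875 m from the base axis. Payload 4.7 kg.
Tool frame: the origin (TCP) lies at the very end of the fingers, on their centre line; the grasp point (between the pads) lies 19 mm behind it; z points along the fingers, y is the direction in which the jaws open and shut (so a half turn about z gives the same grasp; the last joint's range is limited). The gripper opens to 87 mm and grips with 3 to 60 N. Pads are 19 mm wide; open, the fingers measure 117 mm over their backs; the gripper's body (75 mm by 190 mm) begins 51 mm behind the grasp point.
Start: joints at [66.698, 18.392, -4.016, 83.108, 1.295, 78.541, -3.26], TCP at [0.266, -0.593, 0.223] pointing down, gripper open.
Joint ranges: [-163.93, 163.93], [-17.29, 119.83], [-79.2, 71.16], [3.27, 140.29], [-89.18, 269.18], [5.43, 117.66], [-154.24, 154.24]. Speed limits (degrees/s): [147.25, 147.25, 180, 180, 180, 180, 180].

INTERFACE

Orientations are given as [roll, pitch, yaw] about the fixed x, y, z axes, in that order (R = Rz(yaw) Ry(pitch) Rx(roll)).
In Python, from cell import monitor, read_camera, camera_info, env, look_for gives the robot as it stands.
- The arm moves only by the tool servo_tool, never from a script. Its argument "commands" is one flat list of numbers, 6 for each row, row after row: the shift along the tool's x, y, z in mm, then the turn, a rotation vector about the tool's x, y, z in degrees. A call has 1 to 10 rows; each row shifts and turns the commanded pose from where the row before left it, along the tool's axes as they then stand; what a row does not reach is not made up. A row lasts 1/10 s, in which the tool goes at most 50 mm and 8.59 degrees, less where a joint would pass 70% of its speed; a pose out of reach is approached as far as the arm can. A call is refused whole if a number of a shift passes 50 or a number of a turn 8.59, either way. A call with a gripper value outside its range is refused whole. "jaw" is the finger opening in mm, from 0 to 87, set as the call begins (left out, the last holds). The fingers move at their own pace and stop on an object; "newtons" is the grip in N (left out, the last holds). Time passes only in rows, so rows that do not move let the fingers close. It gives the time, the measured TCP pose, the force and the opening at its end, in the units of the state.
- monitor.get_obs(): the state, without advancing time (a new reading comes with each control period).
- read_camera(name): name is "scene" or "top" or "wrist"; returns (picture, depth): 400x640x3 uint8, red, green, blue; 400x640 float32, m along the optical axis (not along the pixel's ray), 0 where there is no reading.
- camera_info(name): a dict with "camera_matrix" (3x3 intrinsics, pixels), "k1" (the pictures are not rectified: a ray, as slopes to the right and down, at radius r is drawn at 1 + k1 r^2 times it, then the intrinsics apply), "R" (3x3) and "t" (3): a world point X has camera coordinates R X + t; the wrist camera has in their place "T_tool_cam" (4x4, takes a point from camera to tool coordinates, whose origin is the TCP and whose axes are the flange's). Camera axes: x right, y down, z forward; pixel columns grow to the right and rows downward; lengths in m; the calibration is good to about 2 mm. A picture is of the moment at which its call begins: read the wrist's pose just before it. camera_info takes no time and is no camera call.
- env.sign_off(): hands the job in, once; it reports no verdict.
Trained networks look in the newest picture that a camera, given by its name, has taken for a name from the list of things; names that differ only in an ending like _2 or _b are one class to them, and where a whole thing is asked for, a point or a joint stands for the part that bears it (a point fixed in the world has none). Each returns a list of dicts, best first, with "conf" (0 to 1); they miss things now and then, are a little off and sometimes report something else, mostly with a low value. They report only what shows in the picture. A call takes as long as a camera call. They do not tell look-alikes from the thing itself.
- look_for(camera, label): "box" ([left, top, width, height] in pixels, round what is visible of it).
The state is a dict: "time_s": time; "qpos": joint angles; "joint_velocities": joint speeds; "effort": joint torques, N m; "tool_pos": TCP position; "tool_rot": TCP orientation; "force": force on the tool from outside, world axes, zero at the start; "wrist_torque": the same for the moment, N m; "grip_width": finger opening in m.
Only numpy, scipy, OpenCV 4.12 (cv2) and the standard library are available. Lean on these libraries where they do the work, as an engineer would, in place of code of your own. Each camera call takes 0.05 s, during which the arm holds its last target.

TASK

Grinding is about to start and no dust may get into the small parts: with the fingertips only, push the open top drawer of the grey parts chest fully home and push the lid of the dark red tin over until it is fully shut. The order is free. Push, do not grip: neither the tin nor the chest may be lifted, tipped or shoved away from its place, and the other things on the table stay as they are.

Things in the scene. Friction and masses are not known exactly. Their poses are not given: they have to be found in the camera images.
- chest: Loose steel small-parts chest, grey with three green drawer fronts one above the other, 200 mm deep (its x), 230 wide (y), 190 high, about 3 kg. Origin: centre of its underside; the front plane lies at chest x = -100 mm. Its x axis points from the front to the back, z up. Only the top drawer moves; the lower two stay shut.
- drawer (a joint): How far the top drawer stands out of the chest, in m: 0 = fully home (flush), 0.14 = fully out. It slides along the chest's -x; it runs easily (about 1 N of friction, no spring) and stays where it is left.
- drawer_front (a point): Centre of the outer face of the top drawer's front panel, 156 mm above the table. The panel is 218 mm wide and 52 mm high (130 to 182 mm above the table). A steel lip 60 mm wide and 5 mm thick stands 11 mm out of every front, in the middle of its width, 16 mm below its centre. Axes as the chest's. Fully home, this point lies at chest x = -100 mm. The other two fronts are flush at the same plane.
- tin: Loose dark red hinged tin, 62 mm deep (its x), 92 wide (y), 22 high when shut, about 0.4 kg. Origin: centre of its underside. Its x axis points from the front lip to the hinge, z up. The hinge line runs along y at tin x = +31 mm, 20 mm above the table.
- tin_lid (a joint): Opening angle of the tin's lid in rad: 0 = fully shut (lid flat), 1.57 = lid upright, 1.95 = leaning back at its stop. The hinge is slightly stiff (about 0.02 N m) and has no spring: the lid does not fall, it stays at whatever angle it is left, so it has to be pushed down all the way.
- lid_lip (a point): Middle of the front edge of the lid on its outer face: 62 mm from the hinge line. The lid is 92 mm wide and 2 mm thick, with a 10 mm rim on its inner side.
- tape_roll: Turquoise roll of tape, 46 mm across, 12 high, lying flat. Bystander. Origin: centre of its underside.
- eraser: White and pink eraser, 43x19x13 mm. Bystander. Origin: centre of its underside.
- leather_roll: Dark brown upright roll, 33 mm across, 58 high. Bystander. Origin: centre of its underside.
- pliers: Pliers with red handles, 175x54x13 mm, lying. Bystander. Origin: centre of its underside.
- oil_bottle: Small white bottle with a green nozzle, 47 mm across, 104 high. Bystander. Origin: centre of its underside.
There are look-alikes about, which are no part of the job. What is shaped like the tin but pink or purple is not meant.

How it is judged:
By the outcome, as a careful person would: the job done as asked, in the order asked, and still so for the second after the job is handed in, with the robot touching nothing.
It also fails if it takes over 51 s, if anything falls off the work surface, if the arm or the gripper's body presses on something with over 40 N, if the wrist force passes 120 N, or if a joint passes its speed limit or range.

## Working session

There is one attempt and no reset: what is moved stays moved. The work goes in short steps, Python scripts to look and compute and a tool call to move; the robot and the scene stay as the last step left them, time stands still between calls to the robot, and variables do not carry over. Pictures are saved under pics/ and viewed, and the job is handed in when it is done.

Besides the shell and the picture viewer there is one more tool, called after "Emit:" in YAML: its name, and indented under it one key for each argument. servo_tool: Moves the arm, as the interface text tells. Its arguments: {"type":"object","properties":{"commands":{"type":"array","items":{"type":"number"}},"jaw":{"type":"number"},"newtons":{"type":"number"}},"required":["commands"]}

```bash
mkdir -p pics; ls
cat > h.py <<'E'
import numpy as np, cv2
from cell import monitor, read_camera, camera_info, env, look_for
def save(n,im): cv2.imwrite('pics/'+n+'.png',cv2.cvtColor(im,cv2.COLOR_RGB2BGR))
def und(ci,u,v):
    K=np.array(ci['camera_matrix']); k=ci['k1']
    x=(u-K[0,2])/K[0,0]; y=(v-K[1,2])/K[1,1]; a,b=x,y
    for _ in range(20):
        s=1+k*(a*a+b*b); a,b=x/s,y/s
    return a,b
def cloud(ci,d):
    v,u=np.mgrid[0:d.shape[0],0:d.shape[1]].astype(float)
    a,b=und(ci,u,v); P=np.stack([a*d,b*d,d],-1)
    R=np.array(ci['R']);t=np.array(ci['t'])
    return (P-t)@R
E
python3 - <<'E'
from h import *
o=monitor.get_obs(); print(o)
for n in ['scene','top']:
    im,d=read_camera(n); save(n+'0',im); np.savez(n+'0.npz',im=im,d=d)
    for l in ['chest','drawer_front','tin','lid_lip']:
        print(n,l,[(x['box'],round(x['conf'],2)) for x in look_for(n,l)])
print(monitor.get_obs()['time_s'])
E
```

```text
pics
{'time_s': 0.0, 'qpos': array([66.69846689, 18.43786939, -4.01471383, 83.1748073 ,  1.29702734,
       78.54103342, -3.25840922]), 'joint_velocities': array([ 0.06187219,  0.01837602,  0.04841651,  0.04254424, -0.05378944,
       -0.01601351, -0.01041703]), 'effort': array([ 1.01428188e-03, -4.91284454e+01, -4.03661672e-01, -3.12524450e+01,
       -6.42792019e-02,  4.37740353e-02,  1.53005735e-04]), 'tool_pos': array([ 0.26521937, -0.59282287,  0.22147574]), 'tool_rot': array([-1.79891643e+02,  8.02768198e-03,  2.41125077e+01]), 'force': array([-0.18391821,  0.41949235,  0.11061392]), 'wrist_torque': array([0.00636079, 0.00921605, 0.00102764]), 'grip_width': 0.08708724401975047}
scene chest [([253.9, 124.5, 104.3, 82.5], 0.95)]
scene drawer_front [([255.1, 142.8, 55.5, 36.1], 0.79)]
scene tin [([337.4, 215.8, 37.8, 40.6], 0.81), ([386.6, 226.3, 32.3, 23.9], 0.73), ([309.0, 215.2, 30.2, 21.4], 0.63)]
scene lid_lip [([343.9, 218.6, 34.2, 22.8], 0.93), ([307.2, 213.0, 29.3, 22.2], 0.93), ([380.1, 229.9, 38.4, 20.9], 0.79)]
top chest [([214.1, 108.8, 92.9, 96.1], 0.89), ([332.9, 144.4, 17.7, 15.2], 0.69)]
top drawer_front [([219.8, 169.9, 70.2, 36.0], 0.62)]
top tin [([384.7, 167.7, 23.9, 31.4], 0.8), ([314.0, 196.2, 30.7, 25.2], 0.68), ([356.1, 196.1, 35.5, 35.4], 0.56)]
top lid_lip [([386.1, 165.3, 24.5, 31.3], 0.63), ([311.2, 197.5, 32.3, 24.5], 0.61), ([361.3, 199.8, 27.4, 12.0], 0.47)]
0.5
```

Run:
```python
from h import *
for n,(x0,y0,x1,y1) in dict(scene=(240,110,440,270),top=(200,90,420,250)).items():
    z=np.load(n+'0.npz'); save(n+'crop',cv2.resize(z['im'][y0:y1,x0:x1],None,fx=3.6,fy=3.6,interpolation=cv2.INTER_CUBIC))
    ci=camera_info(n); P=cloud(ci,z['d']); print(n, ci['camera_matrix'],ci['k1'],-np.array(ci['R']).T@ci['t'])
    bs={'scene':[(337,216,38,41),(387,226,32,24),(309,215,30,21)],'top':[(385,168,24,31),(314,196,31,25),(356,196,35,35)]}[n]
    for b in bs:
        q=P[b[1]:b[1]+b[3],b[0]:b[0]+b[2]].reshape(-1,3); q=q[(q[:,2]>.008)&(q[:,2]<.15)]
        print(b,len(q),q.mean(0).round(3),q.min(0).round(3),q.max(0).round(3))
```

```text
scene [[496.24645316   0.         325.79923892]
 [  0.         496.24645316 190.44732673]
 [  0.           0.           1.        ]] 0.03326536358812459 [-0.55273262 -0.8311696   0.91201896]
(337, 216, 38, 41) 807 [ 0.491 -0.18   0.041] [ 0.421 -0.239  0.008] [ 0.524 -0.089  0.086]
(387, 226, 32, 24) 448 [ 0.578 -0.283  0.021] [ 0.527 -0.323  0.008] [ 0.636 -0.239  0.027]
(309, 215, 30, 21) 388 [ 0.492 -0.045  0.02 ] [ 0.451 -0.095  0.008] [0.54  0.013 0.026]
top [[435.26718161   0.         320.55746482]
 [  0.         435.26718161 194.8314893 ]
 [  0.           0.           1.        ]] -0.015455764145588484 [0.25051885 0.00263462 1.43441923]
(385, 168, 24, 31) 490 [ 0.579 -0.278  0.022] [ 0.512 -0.317  0.008] [ 0.626 -0.218  0.088]
(314, 196, 31, 25) 497 [ 0.499 -0.039  0.022] [ 0.464 -0.091  0.008] [0.543 0.01  0.031]
(356, 196, 35, 35) 323 [ 0.491 -0.183  0.047] [ 0.425 -0.238  0.008] [ 0.521 -0.128  0.088]
```

View pics/scene0.png

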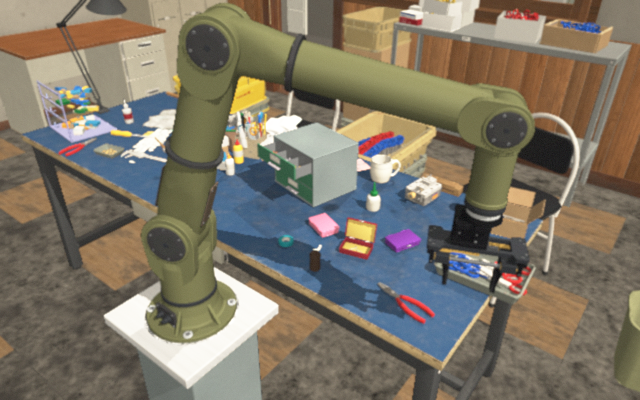

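View pics/top0.png

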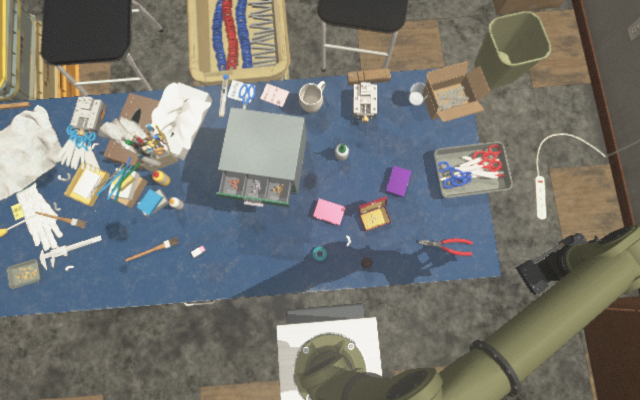

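View pics/scenecrop.png

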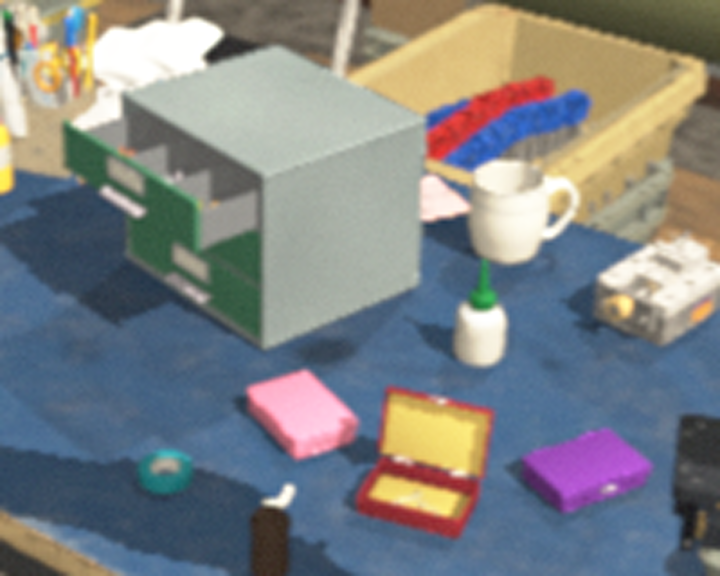

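View pics/topcrop.png

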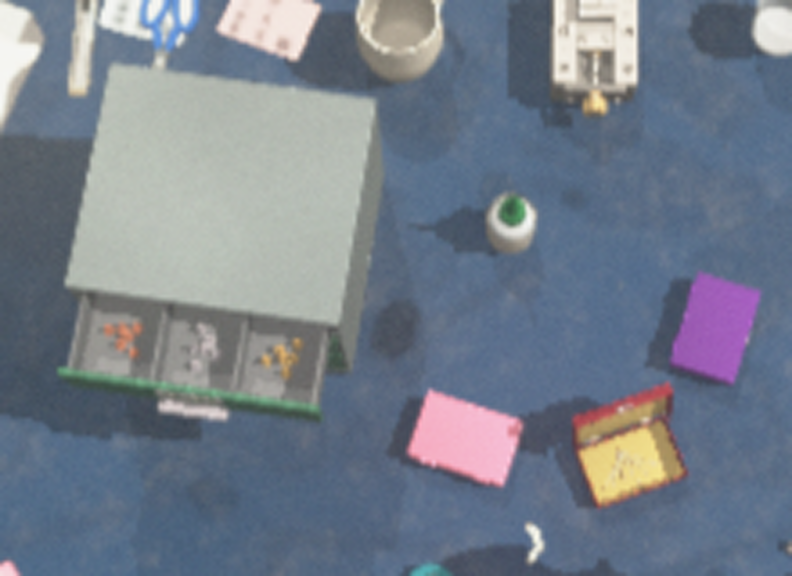

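Run:
```python
from h import *
for n in ['scene','top']:
    z=np.load(n+'0.npz'); P=cloud(camera_info(n),z['d']); im=z['im'].astype(int)
    # chest top
    m=(abs(P[...,2]-.19)<.008)&(P[...,0]>.4)&(P[...,0]<.9)&(P[...,1]>0)&(P[...,1]<.5)
    q=P[m][:,:2]; r=cv2.minAreaRect((q*1000).astype(np.float32)); print(n,'chest top',m.sum(),r,cv2.boxPoints(r))
    # drawer region slab
    m=(P[...,2]>.10)&(P[...,2]<.184)&(P[...,0]>.35)&(P[...,0]<.65)&(P[...,1]>0)&(P[...,1]<.5)
    q=P[m]; r=cv2.minAreaRect((q[:,:2]*1000).astype(np.float32)); print('drawer',m.sum(),r,q.max(0),cv2.boxPoints(r))
    # tin red lid
    b=(P[...,0]>.40)&(P[...,0]<.56)&(P[...,1]>-.25)&(P[...,1]<-.11)
    for nm,lo,hi in [('all',.006,.12),('low',.006,.026),('hi',.03,.12),('top',.065,.12)]:
        m=b&(P[...,2]>lo)&(P[...,2]<hi); q=P[m]
        if len(q)>5:
            r=cv2.minAreaRect((q[:,:2]*1000).astype(np.float32)); print('tin',nm,len(q),r,q.mean(0).round(3),q.max(0).round(3)); print(cv2.boxPoints(r).round())
    m=b&(P[...,2]>.03); q=P[m]; c=q.mean(0); u,s,vt=np.linalg.svd(q-c); print('lid normal',vt[2],s)
```

```text
scene chest top 1699 ((657.8794555664062, 157.9929962158203), (241.76504516601562, 276.9501647949219), 76.98091888427734) [[495.732     71.4128  ]
 [765.5632     9.022705]
 [820.0269   244.57318 ]
 [550.19574  306.9633  ]]
drawer 1806 ((589.1347045898438, 169.7957000732422), (246.21209716796875, 155.05535888671875), 82.1930160522461) [0.64969346 0.29854372 0.18392854] [[495.60333   58.361763]
 [649.2215    37.2996  ]
 [682.6661   281.22964 ]
 [529.0479   302.2918  ]]
tin all 874 ((488.434814453125, -203.38963317871094), (104.80111694335938, 130.632568359375), 18.150131225585938) [ 0.491 -0.183  0.039] [ 0.557 -0.133  0.086]
[[ 418. -158.]
 [ 459. -282.]
 [ 559. -249.]
 [ 518. -125.]]
tin low 338 ((481.51483154296875, -208.95114135742188), (89.37102508544922, 149.87318420410156), 32.83066940307617) [ 0.473 -0.191  0.015] [ 0.557 -0.138  0.026]
[[ 403. -170.]
 [ 485. -296.]
 [ 560. -248.]
 [ 478. -122.]]
tin hi 506 ((503.0026550292969, -180.0299072265625), (28.598299026489258, 94.70564270019531), 12.233699798583984) [ 0.502 -0.178  0.056] [ 0.525 -0.133  0.086]
[[ 479. -137.]
 [ 499. -
[... 1083 characters left out ...]
1679688), (139.84414672851562, 151.65911865234375), 89.81929016113281) [ 0.477 -0.194  0.013] [ 0.559 -0.11   0.026]
[[ 407. -249.]
 [ 558. -250.]
 [ 559. -110.]
 [ 407. -110.]]
tin hi 204 ((499.6297912597656, -180.1180877685547), (22.2442684173584, 92.58409881591797), 16.6264705657959) [ 0.501 -0.18   0.063] [ 0.521 -0.134  0.088]
[[ 476. -139.]
 [ 502. -228.]
 [ 524. -221.]
 [ 497. -133.]]
tin top 101 ((504.2979736328125, -178.62277221679688), (14.763667106628418, 91.8370361328125), 12.529675483703613) [ 0.504 -0.179  0.082] [ 0.521 -0.134  0.088]
[[ 487. -135.]
 [ 507. -225.]
 [ 521. -222.]
 [ 502. -132.]]
lid normal [-0.95207118 -0.25598471  0.16742847] [0.3999202  0.28198038 0.0430845 ]
```

Candidates (top view pixels) are pink at (328,211), purple at (398,181) and dark red at (374,215). The dark red one is the only open tin, its lid leans back, and the crop confirms it. I'll approach the tin first with the fingers closed, then measure again with the wrist camera.

Emit:
servo_tool:
  commands: [0, 0, 0, 0, 0, 8, 31, -28, 0, 0, 0, 0, 31, -28, 0, 0, 0, 0, 31, -28, 0, 0, 0, 0, 31, -28, 0, 0, 0, 0, 31, -28, 0, 0, 0, 0, 31, -28, 0, 0, 0, 0, 31, -28, 0, 0, 0, 0, 31, -28, 0, 0, 0, 0, 31, -28, 0, 0, 0, 0]
  jaw: 0

```text
time_s: 1.5
tool_pos: [0.4643, -0.2723, 0.2229]
tool_rot: [180.0, -0.0, 16.1]
force: [-0.7, 0.5, 0.2]
grip_width: 0.0154
```

```bash
cat > w.py <<'E'
from h import *
import sys
from scipy.spatial.transform import Rotation as Ro
def wshot(n):
    o=monitor.get_obs(); im,d=read_camera('wrist'); save(n,im)
    ci=camera_info('wrist'); T=np.array(ci['T_tool_cam'])
    Rw=Ro.from_euler('xyz',o['tool_rot'],degrees=True).as_matrix()
    R=Rw@T[:3,:3]; t=Rw@T[:3,3]+o['tool_pos']
    ci=dict(ci); ci['R']=R.T; ci['t']=-R.T@t
    P=cloud(ci,d); np.savez(n+'.npz',im=im,d=d,P=P); return o,im,d,P
E
python3 - <<'E'
from w import *
o,im,d,P=wshot('w1'); print(o['time_s'],o['tool_pos'],(d>0).mean())
b=(P[...,0]>.40)&(P[...,0]<.57)&(P[...,1]>-.26)&(P[...,1]<-.11)&(d>0)
for nm,lo,hi in [('rim',.014,.026),('hi',.035,.1),('top',.07,.1)]:
    m=b&(P[...,2]>lo)&(P[...,2]<hi); q=P[m]
    if len(q)>5:
        r=cv2.minAreaRect((q[:,:2]*1000).astype(np.float32)); print(nm,len(q),r,q.mean(0).round(3),q.min(0).round(3),q.max(0).round(3)); print(cv2.boxPoints(r).round())
m=b&(P[...,2]>.035)&(P[...,2]<.1); q=P[m]; c=q.mean(0); u,s,vt=np.linalg.svd(q-c,full_matrices=False); print(c,vt[2],s)
E
```

```text
1.5 [ 0.46433668 -0.27231926  0.22293077] 0.99609375
rim 1326 ((487.5079345703125, -214.32098388671875), (92.1691665649414, 174.72268676757812), 40.77074432373047) [ 0.508 -0.215  0.022] [ 0.424 -0.26   0.014] [ 0.57  -0.137  0.026]
[[ 396. -178.]
 [ 510. -311.]
 [ 579. -250.]
 [ 465. -118.]]
hi 1709 ((498.78753662109375, -179.291259765625), (23.364322662353516, 92.54762268066406), 15.62099838256836) [ 0.503 -0.177  0.08 ] [ 0.475 -0.226  0.035] [ 0.522 -0.132  0.088]
[[ 475. -138.]
 [ 500. -227.]
 [ 522. -221.]
 [ 498. -132.]]
top 1554 ((503.1500244140625, -178.06497192382812), (14.62778091430664, 92.51667022705078), 15.180551528930664) [ 0.505 -0.178  0.083] [ 0.484 -0.224  0.07 ] [ 0.522 -0.132  0.088]
[[ 484. -135.]
 [ 508. -225.]
 [ 522. -221.]
 [ 498. -132.]]
[ 0.50348742 -0.1773296   0.08009262] [ 0.91417502  0.26088215 -0.3102008 ] [1.22324378 0.41188232 0.13606362]
```

View pics/w1.png

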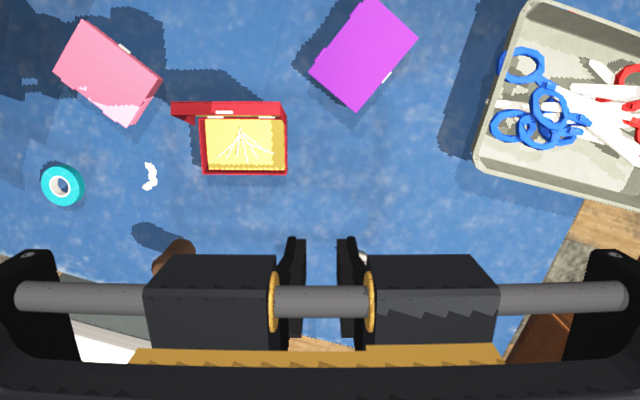

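The wrist view shows the dark red tin at (243,140) with its lid leaning back at (230,110), pink at (107,72) and purple at (365,55). The hinge is at about (0.497,-0.180), yaw about 15.5°. All the views agree within a few mm. I'll go behind the lid.

Emit:
servo_tool:
  commands: [33, -26, 0, 0, 0, 0, 33, -26, 0, 0, 0, 0, 35, -27, 0, 0, 0, 0, 0, 0, 0, 0, 0, 0, 0, 0, 40, 0, 0, 0, 0, 0, 40, 0, 0, 0, 0, 0, 40, 0, 0, 0, 0, 0, 36, 0, 0, 0, 0, 0, 0, 0, 0, 0]

```text
time_s: 2.45
tool_pos: [0.5341, -0.1693, 0.0615]
tool_rot: [-179.7, 0.5, 16.1]
force: [0.4, 0.2, -0.3]
grip_width: 0.0005
```

Emit:
servo_tool:
  commands: [-8, 0, 0, 0, 0, 0, -8, 0, 0, 0, 0, 0, -6, 0, 0, 0, 0, 0, -4, 0, 0, 0, 0, 0, -4, 0, 0, 0, 0, 0, -4, 0, 0, 0, 0, 0, -4, 0, 0, 0, 0, 0, 0, 0, 0, 0, 0, 0]

```text
time_s: 3.25
tool_pos: [0.5015, -0.1807, 0.0665]
tool_rot: [180.0, 0.0, 16.1]
force: [1.7, -0.5, -0.1]
grip_width: 0.0007
```

Run:
```python
from w import *
o,im,d,P=wshot('w2'); print(o['tool_pos'],o['force'])
im2,d2=read_camera('scene'); save('s2',cv2.resize(im2[190:280,290:440],None,fx=5,fy=5,interpolation=cv2.INTER_CUBIC))
```

```text
[ 0.50148351 -0.18073455  0.06648623] [ 1.65201435 -0.52916355 -0.1466508 ]
```

View pics/s2.png

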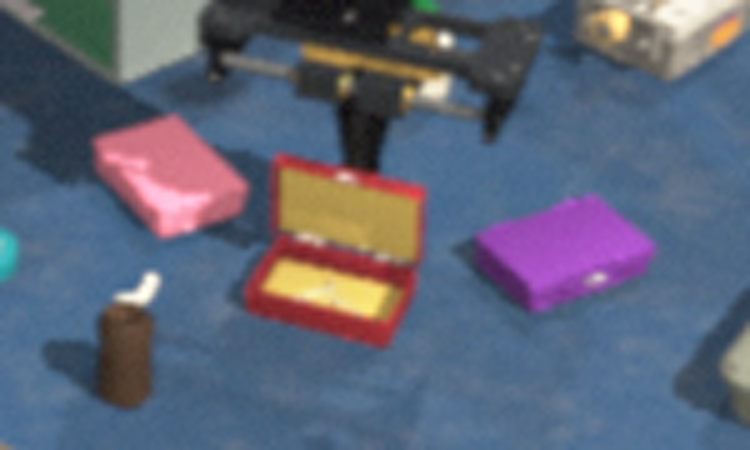

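View pics/w2.png

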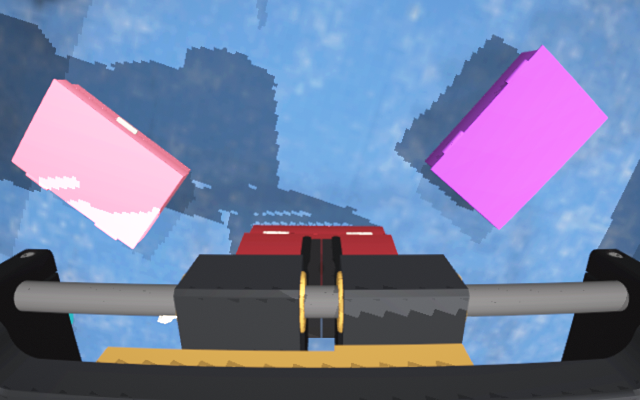

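Emit:
servo_tool:
  commands: [-6, 0, 2, 0, 0, 0, -6, 0, 2, 0, 0, 0, -5, 0, 3, 0, 0, 0, -5, 0, 3, 0, 0, 0, -5, 0, 4, 0, 0, 0, -4, 0, 5, 0, 0, 0, -3, 0, 5, 0, 0, 0, -3, 0, 5, 0, 0, 0, 0, 0, 0, 0, 0, 0, 0, 0, 0, 0, 0, 0]

```text
time_s: 4.35
tool_pos: [0.4662, -0.1907, 0.0371]
tool_rot: [-180.0, 0.0, 16.1]
force: [0.1, -1.0, 0.5]
grip_width: 0.0002
```

Run:
```python
from w import *
im2,d2=read_camera('scene'); save('s3',cv2.resize(im2[190:280,290:440],None,fx=5,fy=5,interpolation=cv2.INTER_CUBIC))
```

```text
(no output)
```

View pics/s3.png

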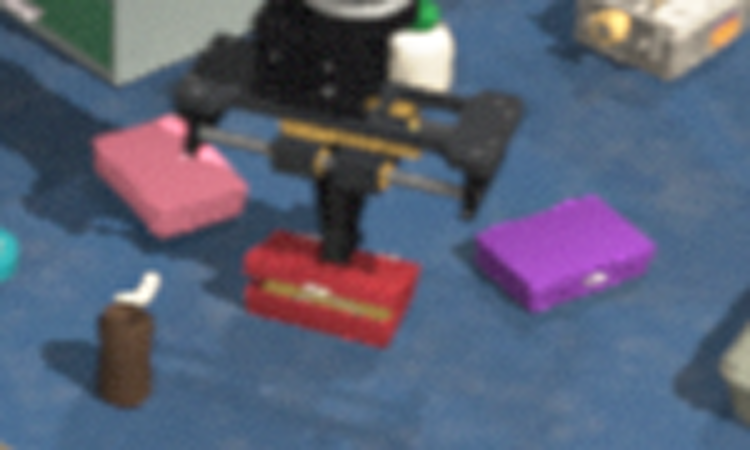

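The lid is almost closed and the tin hasn't moved. I'll press it down.

Emit:
servo_tool:
  commands: [-2, 0, 5, 0, 0, 0, -1, 0, 5, 0, 0, 0, 0, 0, 4, 0, 0, 0, 0, 0, 2, 0, 0, 0, 0, 0, 1, 0, 0, 0, 0, 0, 0, 0, 0, 0]

```text
time_s: 5.0
tool_pos: [0.4641, -0.1918, 0.0225]
tool_rot: [180.0, 0.0, 16.1]
force: [-5.3, 1.5, 16.6]
grip_width: 0.0003
```

Emit:
servo_tool:
  commands: [0, 0, -4, 0, 0, 0, 0, 0, -20, 0, 0, 0, 0, 0, -45, 0, 0, 0, 0, 0, -45, 0, 0, 0, 0, 0, -46, 0, 0, 0, 0, 0, 0, 0, 0, 0]
  jaw: 87

```text
time_s: 5.6
tool_pos: [0.4674, -0.1929, 0.1868]
tool_rot: [179.6, -0.5, 16.1]
force: [1.8, 0.6, -0.3]
grip_width: 0.0403
```

Run:
```python
from w import *
im2,d2=read_camera('scene'); save('s4',cv2.resize(im2[190:280,290:440],None,fx=5,fy=5,interpolation=cv2.INTER_CUBIC))
P=cloud(camera_info('scene'),d2)
o,im,d,Pw=wshot('w4'); print(o['tool_pos'])
for n,P in (('s',P),('w',Pw)):
    b=(P[...,0]>.42)&(P[...,0]<.52)&(P[...,1]>-.25)&(P[...,1]<-.12)&(P[...,2]>.012)&(P[...,2]<.06)
    q=P[b]
    if len(q)<9: continue
    r=cv2.minAreaRect((q[:,:2]*1000).astype(np.float32)); print(n,len(q),r,np.percentile(q[:,2],[5,50,95,100]))
    m=b&(P[...,2]>.018);q=P[m]; A=np.c_[q,np.ones(len(q))]; c=np.linalg.lstsq(np.c_[q[:,:2],np.ones(len(q))],q[:,2],rcond=None)[0]; print('slope',c)
```

```text
[ 0.46562264 -0.19235183  0.18357082]
s 464 ((463.8771057128906, -190.01097106933594), (67.44258117675781, 92.75850677490234), 15.709721565246582) [0.01468276 0.02146356 0.02488911 0.02740384]
slope [-0.00125856 -0.00213022  0.02206567]
w 6401 ((464.1341857910156, -188.640625), (64.00679779052734, 91.26316833496094), 15.394543647766113) [0.02230282 0.02349015 0.02463418 0.02625237]
slope [-0.00169042  0.000546    0.02437492]
```

View pics/s4.png

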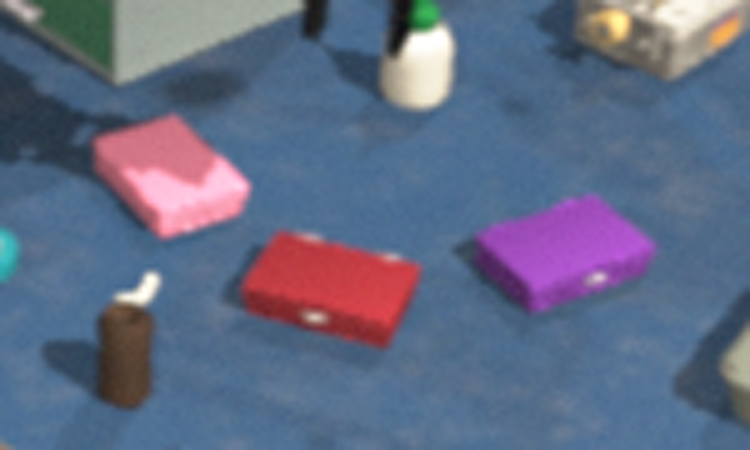

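View pics/w4.png

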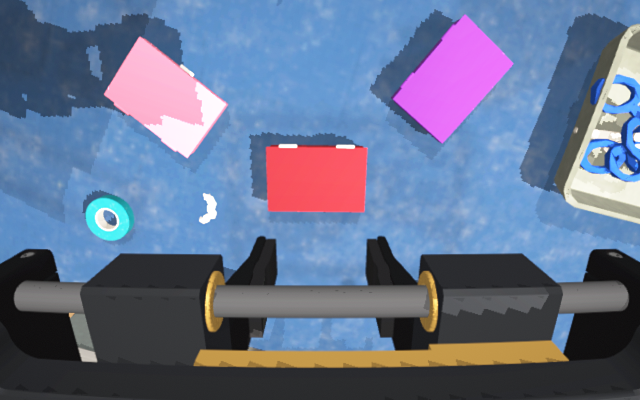

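The scene crop shows the dark red tin flat and shut at (332,290), its place unchanged. The slope is under 0.2 % and the top is at z≈0.023. Next is the drawer.

Emit:
servo_tool:
  commands: [0, 0, 0, 0, 0, 7.3, 0, 0, 0, 0, 0, 7.3, 0, 0, 0, 0, 0, 7.3, 0, 0, 0, 0, 0, 7.2, -9, -43, 0, 0, 0, 0, -9, -43, 0, 0, 0, 0, -9, -43, 0, 0, 0, 0, -9, -43, 0, 0, 0, 0, -9, -43, 0, 0, 0, 0, -9, -43, 0, 0, 0, 0]

```text
time_s: 6.7
tool_pos: [0.4675, 0.0733, 0.1784]
tool_rot: [179.9, 0.2, -13.0]
force: [0.8, 0.6, 0.0]
grip_width: 0.0866
```

Emit:
servo_tool:
  commands: [-8, -43, 0, 0, 0, 0, -8, -42, 0, 0, 0, 0, -8, -41, 0, 0, 0, 0, 0, 0, 0, 0, 0, 0, 0, 0, 0, 0, 0, 0]

```text
time_s: 7.2
tool_pos: [0.4726, 0.2006, 0.1785]
tool_rot: [179.9, 0.2, -12.8]
force: [-0.3, -1.8, -0.4]
grip_width: 0.0869
```

Run:
```python
from w import *
o,im,d,P=wshot('w5'); print(o['time_s'],o['tool_pos'],o['tool_rot'])
m=(d>0)&(P[...,2]>.172)&(P[...,2]<.215)&(P[...,0]>.45)&(P[...,0]<.95)&(P[...,1]>-.02)&(P[...,1]<.4)
q=P[m]; print(len(q),np.percentile(q[:,2],[5,50,95]))
c=np.deg2rad(-13); u=np.array([np.cos(c),np.sin(c)]); v=np.array([-u[1],u[0]])
s=q[:,:2]@u; t=q[:,:2]@v
print('s hist',np.histogram(s,bins=np.arange(.42,.72,.01)))
f=s<.53; print('front panel s',np.percentile(s[f],[2,50,98]),'t',t[f].min(),t[f].max(), 'z',np.median(q[f,2]))
o2=o['tool_pos'][:2]; print('tcp s,t',o2@u,o2@v)
lo=P[m]; # fit panel line
qq=q[f][:,:2]; print('line',cv2.fitLine((qq*1000).astype(np.float32),cv2.DIST_HUBER,0,.01,.01).ravel())
im2,d2=read_camera('top'); save('t5',cv2.resize(im2[90:250,200:420],None,fx=3.6,fy=3.6))
```

```text
7.2 [0.47260721 0.20057933 0.17848845] [179.91373212   0.2106911  -12.82548866]
10407 [0.17617399 0.18318852 0.20868557]
s hist (array([2124,    0,    0,    0,  501, 6982,    0,    0,    0,    0,    0,
          0,    0,    0,    0,    0,    0,    0,    0,    0,    0,    0,
          0,    0,    0,    0,    0,    0,    0]), array([0.42, 0.43, 0.44, 0.45, 0.46, 0.47, 0.48, 0.49, 0.5 , 0.51, 0.52,
       0.53, 0.54, 0.55, 0.56, 0.57, 0.58, 0.59, 0.6 , 0.61, 0.62, 0.63,
       0.64, 0.65, 0.66, 0.67, 0.68, 0.69, 0.7 , 0.71]))
front panel s [0.4119384  0.47179889 0.47550439] t 0.19486338278020612 0.411413627963878 z 0.183188517050534
tcp s,t 0.41537378484072973 0.3017519894980506
line [2.2683905e-01 9.7393227e-01 5.2789178e+02 1.8920760e+02]
```

View pics/w5.png

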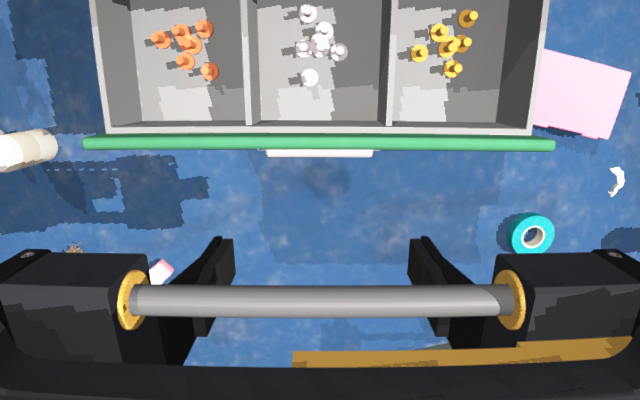

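View pics/t5.png

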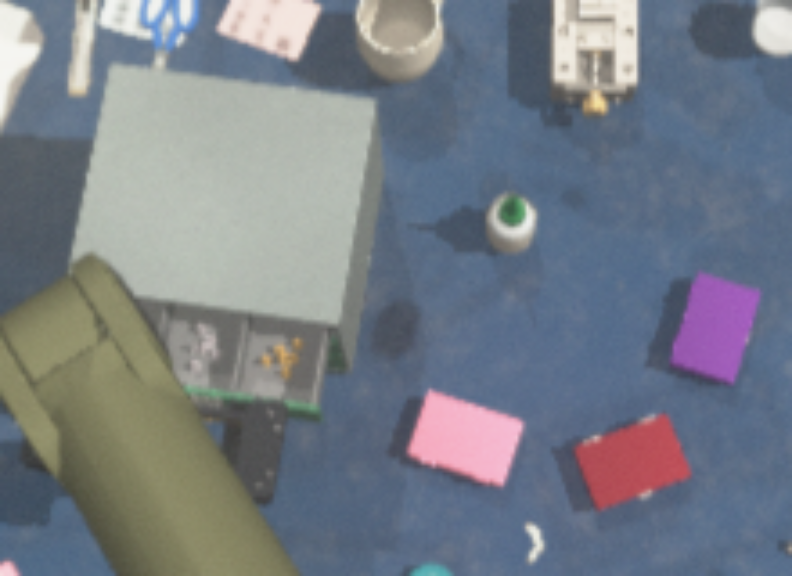

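Emit:
servo_tool:
  commands: [0, 0, 14, 0, 0, 0, 0, 0, 14, 0, 0, 0, 20, 0, 0, 0, 0, 0, 15, 0, 0, 0, 0, 0, 7, 0, 0, 0, 0, 0, 6, 0, 0, 0, 0, 0, 7, 0, 0, 0, 0, 0, 8, 0, 0, 0, 0, 0, 8, 0, 0, 0, 0, 0, 8, 0, 0, 0, 0, 0]

```text
time_s: 8.3
tool_pos: [0.5516, 0.1824, 0.1525]
tool_rot: [-180.0, -0.0, -13.0]
force: [-1.5, 0.3, -0.7]
grip_width: 0.0872
```

Emit:
servo_tool:
  commands: [7, 0, 0, 0, 0, 0, 6, 0, 0, 0, 0, 0, 5, 0, 0, 0, 0, 0, 4, 0, 0, 0, 0, 0, 3, 0, 0, 0, 0, 0, 2, 0, 0, 0, 0, 0, 0, 0, 0, 0, 0, 0]

```text
time_s: 9.0
tool_pos: [0.5778, 0.1762, 0.1526]
tool_rot: [-180.0, -0.0, -13.0]
force: [0.1, -0.3, 0.1]
grip_width: 0.0871
```

Run:
```python
from w import *
o=monitor.get_obs()
c=np.deg2rad(-13); u=np.array([np.cos(c),np.sin(c)]); v=np.array([-u[1],u[0]])
print(o['time_s'],o['tool_pos'],o['tool_rot'],o['force'],o['tool_pos'][:2]@u,o['tool_pos'][:2]@v)
im2,d2=read_camera('scene'); save('s6',cv2.resize(im2[110:230,240:390],None,fx=4.8,fy=4.8,interpolation=cv2.INTER_CUBIC))
```

```text
9.0 [0.57782194 0.17624159 0.15263486] [-1.79997940e+02 -4.05773392e-02 -1.29907843e+01] [ 0.12045493 -0.30660565  0.06269701] 0.5233666746752759 0.30170618430260604
```

View pics/s6.png

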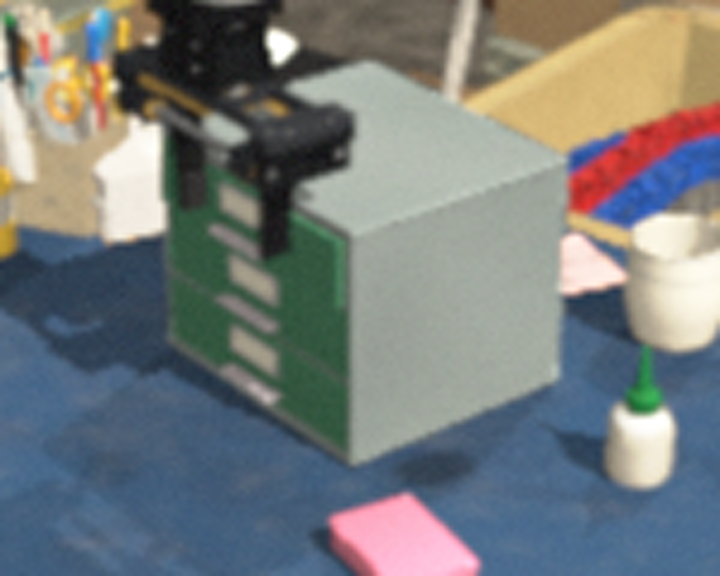

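About 10 mm are left. I'll creep in and watch the force.

Emit:
servo_tool:
  commands: [2, 0, 0, 0, 0, 0, 2, 0, 0, 0, 0, 0, 2, 0, 0, 0, 0, 0, 0, 0, 0, 0, 0, 0]

```text
time_s: 9.45
tool_pos: [0.5837, 0.1749, 0.1526]
tool_rot: [-180.0, -0.0, -13.0]
force: [0.7, -0.3, 0.7]
grip_width: 0.0873
```

Emit:
servo_tool:
  commands: [1, 0, 0, 0, 0, 0, 1, 0, 0, 0, 0, 0, 0, 0, 0, 0, 0, 0]

```text
time_s: 9.75
tool_pos: [0.5845, 0.1747, 0.1525]
tool_rot: [180.0, 0.1, -13.0]
force: [-2.8, 0.2, 2.2]
grip_width: 0.0867
```

Emit:
servo_tool:
  commands: [1, 0, 0, 0, 0, 0, 0, 0, 0, 0, 0, 0]

```text
time_s: 9.95
tool_pos: [0.5845, 0.1747, 0.1524]
tool_rot: [179.9, 0.2, -13.0]
force: [-6.5, 1.6, 3.7]
grip_width: 0.0869
```

Run:
```python
from w import *
o=monitor.get_obs()
c=np.deg2rad(-13); u=np.array([np.cos(c),np.sin(c)]); 
print(o['time_s'],o['tool_pos'],o['force'],o['tool_pos'][:2]@u)
im2,d2=read_camera('scene'); save('s7',cv2.resize(im2[130:210,250:330],None,fx=7,fy=7,interpolation=cv2.INTER_CUBIC))
```

```text
9.95 [0.58452459 0.17470403 0.15242356] [-6.53566987  1.64627428  3.68413617] 0.5302434042392051
```

View pics/s7.png

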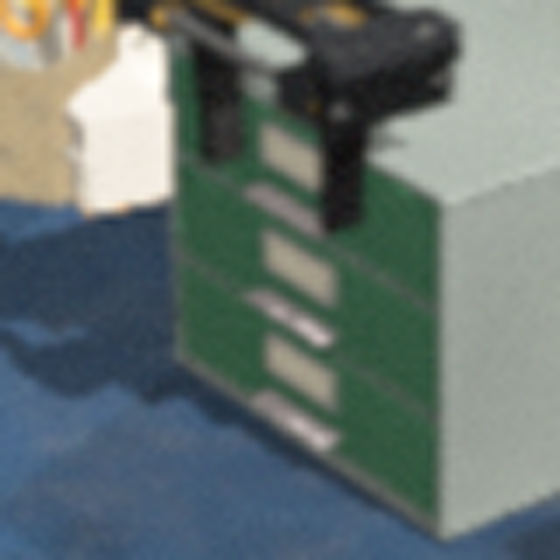

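The drawer is at its stop: no further travel and 6.5 N. I'll back away and verify.

Emit:
servo_tool:
  commands: [-3, 0, 0, 0, 0, 0, -10, 0, 0, 0, 0, 0, -30, 0, 0, 0, 0, 0, -30, 0, 0, 0, 0, 0, 0, 0, -20, 0, 0, 0, 0, 0, -20, 0, 0, 0, 0, 0, 0, 0, 0, 0]

```text
time_s: 10.7
tool_pos: [0.5164, 0.1917, 0.1953]
tool_rot: [-179.9, -0.3, -13.0]
force: [0.6, 0.1, 0.2]
grip_width: 0.0869
```

Run:
```python
from w import *
c=np.deg2rad(-13); u=np.array([np.cos(c),np.sin(c)]); v=np.array([-u[1],u[0]])
o,im,d,Pw=wshot('w8')
print(o['tool_pos'],o['force'])
im2,d2=read_camera('scene'); save('s8',cv2.resize(im2[110:270,240:440],None,fx=3.9,fy=3.9,interpolation=cv2.INTER_CUBIC))
Ps=cloud(camera_info('scene'),d2)
im3,d3=read_camera('top'); save('t8',cv2.resize(im3[90:270,180:490],None,fx=2.5,fy=2.5)); Pt=cloud(camera_info('top'),d3)
for n,P in (('w',Pw),('s',Ps),('t',Pt)):
    s=P[...,:2]@u; t=P[...,:2]@v; z=P[...,2]
    m=(abs(z-.19)<.006)&(s>.45)&(s<.78)&(t>.1)&(t<.5)
    if m.sum()>20:
        r=cv2.minAreaRect((P[m][:,:2]*1000).astype(np.float32)); print(n,'top',m.sum(),r)
        print(' top front edge s',np.percentile(s[m],[.5,2]), 'back',np.percentile(s[m],[98,99.5]))
    for a,b in ((.15,.18),(.09,.12),(.03,.06)):
        m=(z>a)&(z<b)&(t>.2)&(t<.27)&(s>.49)&(s<.6)
        m2=(z>a)&(z<b)&(t>.34)&(t<.40)&(s>.49)&(s<.6)
        print(n,a,m.sum(),np.median(s[m]) if m.sum() else 0,m2.sum(),np.median(s[m2]) if m2.sum() else 0)
z0=np.load('scene0.npz'); P0=cloud(camera_info('scene'),z0['d']);z1=np.load('top0.npz');P1=cloud(camera_info('top'),z1['d'])
for n,P in (('s0',P0),('t0',P1)):
    s=P[...,:2]@u; t=P[...,:2]@v
    m=(abs(P[...,2]-.192)<.004)&(s>.54)&(s<.78)&(t>.1)&(t<.5); print(n,np.percentile(s[m],[.5,2,98,99.5]),np.percentile(t[m],[.5,99.5]))
for n,P in (('s8',Ps),('t8',Pt)):
    s=P[...,:2]@u; t=P[...,:2]@v
    m=(abs(P[...,2]-.192)<.004)&(s>.54)&(s<.78)&(t>.1)&(t<.5); print(n,np.percentile(s[m],[.5,2,98,99.5]),np.percentile(t[m],[.5,99.5]))
```

```text
[0.51639163 0.191663   0.19529657] [0.58772937 0.14212589 0.20235188]
w top 43951 ((579.16259765625, 177.09010314941406), (230.64007568359375, 112.9771728515625), 76.99565887451172)
 top front edge s [0.54153731 0.54217157] back [0.57799181 0.57938229]
w 0.15 1 0.541357908484121 101 0.5414135382429212
w 0.09 0 0 72 0.5412711630239551
w 0.03 59 0.5409945802872186 0 0
s top 1468 ((649.8264770507812, 159.60923767089844), (238.74530029296875, 292.4620056152344), 77.05732727050781)
 top front edge s [0.46503178 0.5424635 ] back [0.73680999 0.74100491]
s 0.15 105 0.5424258843170849 15 0.5432155073481645
s 0.09 100 0.5431494807261563 71 0.5420961514149425
s 0.03 97 0.5423212821729908 67 0.543509622394285
t top 4086 ((692.7184448242188, 150.17747497558594), (231.10440063476562, 202.11033630371094), 77.04743194580078)
 top front edge s [0.54212781 0.54637978] back [0.73704097 0.74012931]
t 0.15 56 0.5412440212748348 0 0
t 0.09 43 0.5414075400457902 0 0
t 0.03 22 0.5411395834563971 0 0
s0 [0.54130833 0.54443132 0.73558134 0.73948632] [0.18589204 0.4144254 ]
t0 [0.5420856  0.54478363 0.7363737  0.73926417] [0.18821345 0.41549996]
s8 [0.54161596 0.54537538 0.7365289  0.74032544] [0.1851556 0.4109355]
t8 [0.54241407 0.54710716 0.73699126 0.73980055] [0.18777128 0.41466174]
```

View pics/s8.png

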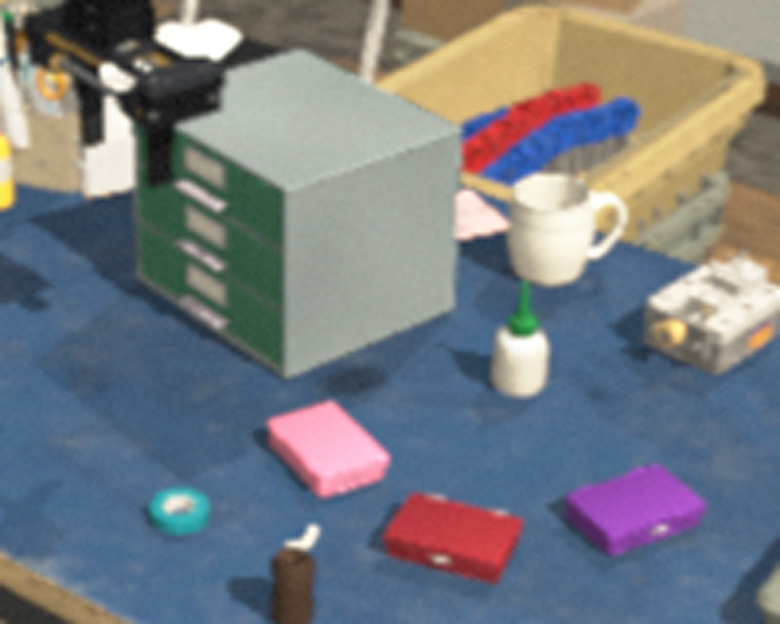

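View pics/t8.png

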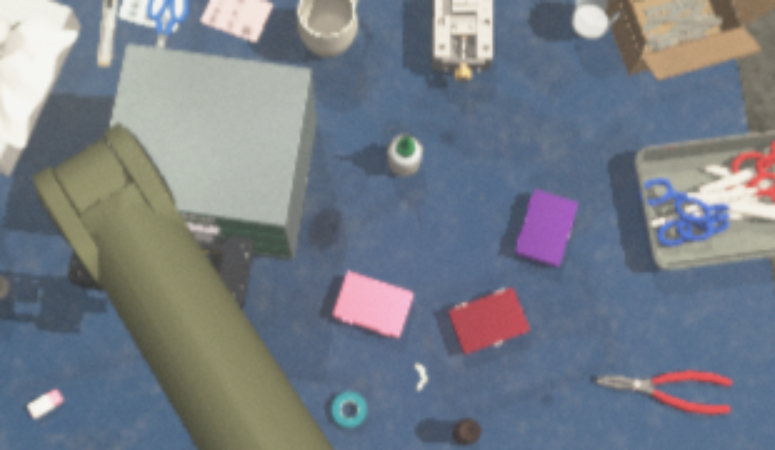

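View pics/w8.png

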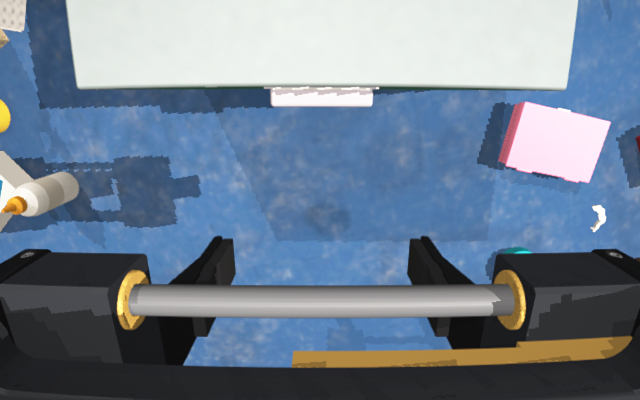

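The drawer front lies flush with the two fronts below it in all three views (within 1 mm), and the chest moved by less than about 1 mm. The tin at (452,535) in the scene crop is flat and shut, and the bystanders stand as before. The robot touches nothing, so I'm handing the job in.

```bash
python3 -c "
from h import *
print(env.sign_off())"
```

```text
the job is handed in; nothing more can be done
None
```

The top drawer is fully home and the dark red tin's lid is fully shut. I signed the job off at about 11 s of the 51 s allowed; sign-off gives no verdict.

- **Tin:** I pushed the lid over from behind with closed fingertips and pressed it down with about 17 N. Afterwards the lid was flat (slope under 0.2 %). Its top measured 22–24 mm, against the 22 mm given. The tin stayed in place to within about 3 mm, which is as well as I could measure it.
- **Drawer:** I pushed it home with the two open fingertips, to a firm stop at about 6.5 N. The wrist, scene and top cameras each show its front within 1 mm of the fronts below it, except that the top and wrist cameras saw only one side of it properly. The chest moved by less than about 1 mm.
- **Surroundings:** The bystanders and the pink and purple look-alikes look undisturbed in the last pictures; I compared these by eye only. The arm was clear of everything at hand-in.
- **Disagreements:** The raised lid first measured about 4 mm higher than the stated sizes suggest. The drawer reached its stop about 3 mm before my predicted tool position. Neither affected the result.

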